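# Snap the cap onto the ink refill bottle

## Robot

A 7-joint arm with a two-finger parallel gripper is mounted at the origin on the work surface. World frame = base frame: x ahead of the robot, y to its left, z up, the work surface at z = 0. Lengths are in m, angles in rad, forces in N, time in s.
With the tool pointing down it reaches from about 0.425 to 0.825 m from the base axis. Payload 3.6 kg.
Tool frame: the origin (TCP) lies at the centre of the arm's flange, where the gripper is bolted on; the fingertips stand 173 mm ahead of it and the grasp point (between the pads) lies 155 mm ahead of it; z points along the fingers, y is the line along which they close (so a half turn about z gives the same grasp; the last joint's range is limited). The gripper opens to 85 mm and grips with 20 to 120 N. Pads are 22 mm wide; open, the fingers measure 114 mm over their backs; the gripper's body (76 mm by 85 mm) begins 54 mm behind the grasp point. The pads swing forward as they close: fully open they stand 13 mm farther back than shut.
Start: joints at [-1.329, 0.615, -0.013, 1.423, 0.008, 1.103, -0.04], TCP at [0.172, 0.627, 0.405] pointing down, gripper open.
Joint ranges: [-3.12, 3.12], [-0.3, 2.06], [-1.34, 1.32], [0.26, 2.42], [-1.36, 4.5], [0.01, 1.98], [-2.84, 2.84]. Speed limits (rad/s): [2.79, 2.79, 3.14, 3.14, 3.14, 3.14, 3.14].

## Interface

Orientations are given as a unit quaternion [w, x, y, z].
In Python, from station import bot, vision gives the robot as it stands. The module is installed in compiled form; this text tells all that it offers.
- The arm moves only by the tool arm_command, never from a script. Its argument "series" is a list of rows, each an object of numbers: "tx", "ty", "tz": the shift along the tool's x, y, z in m; "ax", "ay", "az": the turn, a rotation vector about the tool's x, y, z in rad. In form: [{"tx": .., "ty": .., "tz": .., "ax": .., "ay": .., "az": ..}, ...]. A call has 1 to 5 rows; each row is the pose to reach, as a shift and turn from the pose commanded when the call began, along the tool's axes at that moment; what a row does not reach only later rows make up. A row lasts 1/10 s, in which the tool goes at most 50 mm and 8.59 degrees, less where a joint would pass 70% of its speed; a pose out of reach is approached as far as the arm can. A call with a gripper value outside its range is refused whole. "jaw" is the finger opening in m, from 0 to 0.0854, set as the call begins (left out, the last holds). The fingers move at their own pace and stop on an object; the grip force is fixed at half the most. Time passes only in rows, so rows that repeat a pose let the fingers close. It gives the time, the measured TCP pose, the force, the opening and the grip force at its end, in the units of the state.
- bot.get_obs(): the state, without advancing time (a new reading comes with each control period).
- vision.snapshot(name): name is "scene" or "top"; returns a dict with "frame" (420x560x3 uint8, blue, green, red), "fov_y" (degrees; the focal length in pixels is half the picture's height over the tangent of half this angle, whatever the lens; pixels are square), "cx", "cy" (the principal point, pixels), "D" ([k1, k2, p1, p2, k3] as OpenCV has them; the pictures are not rectified), "rvec" (rotation vector, rad) and "tvec" (3), from world to camera coordinates, as OpenCV has them. Camera axes: x right, y down, z forward; pixel columns grow to the right and rows downward; lengths in m; the calibration is good to about 2 mm. A picture is of the moment at which its call begins. There is no depth.
- bot.finish_job(): hands the job in; it is judged then, once.
The state is a dict: "time": time; "qpos": joint angles; "joint_velocities": joint speeds; "joint_torque": joint torques, N m; "eef_pos": TCP position; "tcp_rot": TCP orientation; "wrist_force": force on the tool from outside, world axes, zero at the start; "wrist_torque": the same for the moment, N m; "width": finger opening in m; "grasp_force": force on a finger pad.
Only numpy, scipy, OpenCV 4.12 (cv2) and the standard library are available. Lean on these libraries where they do the work, as an engineer would, in place of code of your own. Each camera call takes 0.05 s, during which the arm holds its last target. There are 200 camera calls.

## Task

Take the upturned steel cup off the neck of the refill bottle and stand it, still mouth down, inside the aluminium tray. Then put the lime-green snap cap on the bottle's neck, press it straight down until it clicks fully home, and keep pressing it down firmly: finish with the gripper still on the cap and pressing, not letting go. Leave the other bottles, the jar, the tin and the tattoo machine where they are.

Things in the scene. Friction and masses are not known exactly. Their poses are not given: they have to be found in the camera images.
- bottle: black refill bottle, red band, fixed in a heavy stand (110 x 110 x 8 mm base); origin on the table at the stand's centre. 68 mm diameter, flat shoulder 90 mm above the table; a white neck, 18 mm diameter, tapering to 11 mm over its last 9 mm, rises from it to 133 mm; four orange sprung catches round the neck reach 27 mm diameter, widest at 112 mm
- neck: the bottle's white neck; origin at the centre of its flat top, 133 mm above the table. A cap set on it first rests on the catches, cap centre about 136 mm above the table; pushing down from there, the force climbs to about 10 N, drops suddenly (the click) 4 to 7 mm lower, then the catches draw the cap down with up to 13 N; it is home when its roof stops on the neck's top, cap centre 118 mm above the table
- cup_center (a point): centre (half-way up) of a steel rinse cup, mouth down over the neck, resting on the bottle's shoulder; 64 mm tall, 52 mm diameter at the rim (below), 44 mm at the closed end (on top), 48 mm here, wall 2 mm, 60 mm deep inside, about 80 g; z up. Lift it over 50 mm to clear the neck
- tray: shallow aluminium tray fixed on the table, 170 mm along its x and 130 mm along its y outside, walls 4 mm thick and 12 mm high, floor 4 mm thick; origin at the centre of its underside on the table
- cap_center (a point): centre (half-way up) of the lime-green snap cap, standing mouth down on a black rubber pad (90 x 90 mm, 20 mm high); 40 mm tall, 38 mm diameter, closed roof 5 mm thick on top, mouth with an inner lip of 21 mm opening below; about 30 g; z up. It can be gripped firmly and pushed, or pressed on its top
- ink_a_mid (a point): slim black ink bottle (34 mm diameter, 107 mm tall with its cone tip) with a blue band; this point is on its middle, half-way up; a bystander to be left alone
- ink_b_mid (a point): the same slim black ink bottle with a yellow band; this point is on its middle, half-way up; a bystander to be left alone
- ink_c_mid (a point): the same slim black ink bottle with a white band; this point is on its middle, half-way up; a bystander to be left alone
- wash_mid (a point): white wash bottle with a red cap, 60 mm diameter, 150 mm tall; this point is on its middle, half-way up; a bystander to be left alone
- balm_mid (a point): small low jar with a dark lid, 44 mm diameter, 45 mm tall; this point is on its middle, half-way up; a bystander to be left alone
- machine_mid (a point): tattoo machine lying on the table, about 150 mm long along its x axis, 26 mm thick, red and lime grip; this point is on its middle, half-way up; a bystander to be left alone
- tin_center (a point): small brass tin, 40 mm diameter, 28 mm tall; this point is on its middle, half-way up; a bystander to be left alone
There are look-alikes about, which are no part of the job. Leave any orange or purple look-alike of the part that bears cup_center alone.

How it is judged:
On the way, in this order (a step that is already met when the one before it is completed fails the run):
1. the steel cup stands mouth down inside the tray, let go (x of cup_center in the frame of tray between -0.058 and 0.058 m and y of cup_center in the frame of tray between -0.038 and 0.038 m and z of cup_center in the frame of tray between 0.028 and 0.042 m and angle between cup_center's own z axis and vertical below 0.15 rad and linear speed of cup below 0.03 m/s and contact force between the fingers and cup below 0.2 N), for 0.3 s.
2. the cap is clicked fully home on the neck and is pressed down for a full second (horizontal distance between cap_center and neck below 0.004 m and z of cap_center in the frame of bottle below 0.12 m and angle between cap_center's own z axis and vertical below 0.12 rad and contact force between cap and neck above 3 N and contact force between the fingers and cap above 1 N), for 1 s.
At the end, for the whole second after the job is handed in: The cup stands mouth down and untouched inside the tray (centre within the walls, tilt under 0.15 rad); the cap is on the neck within 4 mm of its axis, within 2 mm of fully home, tilted less than 0.12 rad, the gripper touches it, and it is still pressed onto the neck with more than 3 N (all of step 1 and all of step 2); the arm keeps its last pose, push and grip.
It fails at once if a bystander (ink bottle, wash bottle, jar, tin or machine) is shifted by more than 30 mm (distance of any of ink_a_mid, ink_b_mid, ink_c_mid, wash_mid, balm_mid, machine_mid, tin_center from where it was at the start of the episode above 0.03 m).
It fails at once if a standing bystander is tipped over (angle between any of ink_a_mid, ink_b_mid, ink_c_mid, wash_mid, balm_mid, tin_center's own z axis and vertical above 0.4 rad).
It also fails if it takes over 70 s, if anything falls off the work surface, if the arm or the gripper's body presses on something with over 40 N, if the wrist force passes 120 N, or if a joint passes its speed limit or range.

## Working session

There is one attempt and no reset: what is moved stays moved. The work goes in short steps, Python scripts to look and compute and a tool call to move; the robot and the scene stay as the last step left them, time stands still between calls to the robot, and variables do not carry over. Pictures are saved under pics/ and viewed, at most 10 in all, crops included, and the job is handed in when it is done.

Besides the shell and the picture viewer there is one more tool, called after "Emit:" as a command line: name --argument value ..., lists and objects as JSON in quotes. arm_command: Moves the arm, as the interface text tells. Its arguments: {"type":"object","properties":{"series":{"type":"array"},"jaw":{"type":"number"}},"required":["series"]}

```bash
mkdir -p pics
python3 - <<'E'
from station import bot, vision
import cv2,pickle
o=bot.get_obs();print(o)
for n in("scene","top"):
    s=vision.snapshot(n);cv2.imwrite(f"pics/{n}0.png",s["frame"]);pickle.dump(s,open(f"{n}0.pkl","wb"))
    print(n,{k:v for k,v in s.items() if k!="frame"})
E
```

```text
{'time': 0.0, 'qpos': array([-1.32950954,  0.6159351 , -0.01264509,  1.42494729,  0.00810827,
        1.10339994, -0.04039994]), 'joint_velocities': array([ 6.10358248e-04, -8.74651006e-04, -1.76022964e-03, -1.72139040e-03,
        7.40783657e-05, -1.15161434e-03,  1.45234132e-03]), 'joint_torque': array([-2.70478023e-05, -4.69221067e+01,  2.59039113e-01, -1.71030432e+01,
        9.91171139e-03,  9.50238813e-03,  1.22413834e-06]), 'eef_pos': array([0.17187497, 0.62652196, 0.40351113]), 'tcp_rot': array([-1.61069841e-04,  1.33446929e-01,  9.91055082e-01, -1.30989619e-03]), 'wrist_force': array([-0.40537554, -0.19811603,  0.04492835]), 'wrist_torque': array([ 0.02699378, -0.06545584, -0.03742918]), 'grasp_force': 0.0, 'width': 0.0855069479026938}
scene {'fov_y': 53.070261694720166, 'cx': 278.1344494200185, 'cy': 205.59613539743424, 'D': array([-0.08710702,  0.        ,  0.        ,  0.        ,  0.        ]), 'rvec': array([ 0.86293676,  2.60411043, -0.98702543]), 'tvec': array([ 0.43725148, -0.17985736,  1.0983731 ])}
top {'fov_y': 49.80257553488424, 'cx': 281.31337845301897, 'cy': 209.24373766328395, 'D': array([-0.15309891,  0.        ,  0.        ,  0.        ,  0.        ]), 'rvec': array([ 2.16791754, -2.23263754,  0.01567571]), 'tvec': array([0.01890651, 0.55927504, 0.97767551])}
```

View pics/scene0.png

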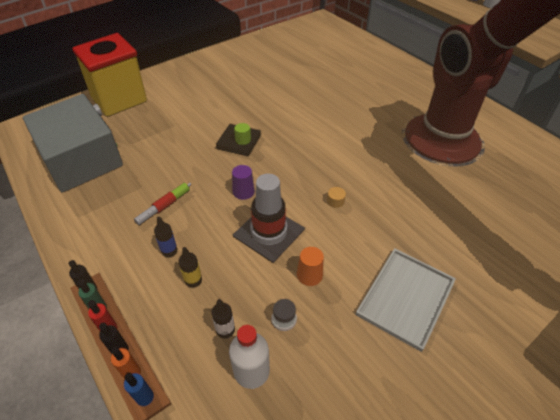

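View pics/top0.png

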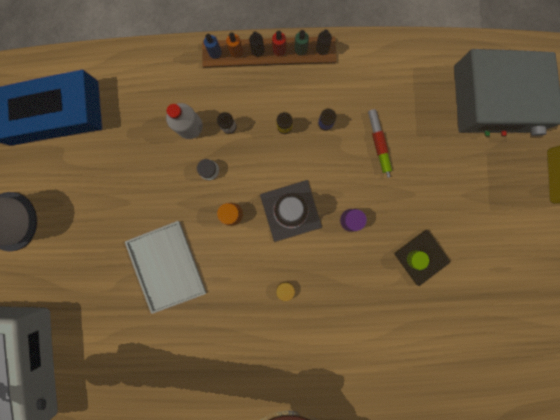

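Candidates for the cup: steel cup on the bottle's neck (scene 268,192; top 291,209), purple one (scene 242,182; top 354,220) and orange one (scene 311,266; top 229,213). The steel one on the red-banded bottle is the one meant, since the other two are the excluded colours. The lime cap is on the pad (scene 243,133; top 419,260) and the tray is at scene (406,297), top (166,266). I'll confirm with one enlarged crop and measure.

```bash
cat > h.py <<'E'
import numpy as np,cv2,pickle
from scipy.optimize import least_squares
def K(s):
    f=s["frame"].shape[0]/2/np.tan(np.radians(s["fov_y"])/2)
    return np.array([[f,0,s["cx"]],[0,f,s["cy"]],[0,0,1]])
def plane(s,uv,z):
    n=cv2.undistortPoints(np.array(uv,float).reshape(-1,1,2),K(s),s["D"]).reshape(-1,2)
    R=cv2.Rodrigues(s["rvec"])[0];c=-R.T@s["tvec"]
    d=np.c_[n,np.ones(len(n))]@R
    return c+d*((np.asarray(z)-c[2])/d[:,2])[:,None]
def proj(s,P): return cv2.projectPoints(np.array(P,float).reshape(-1,1,3),s["rvec"],s["tvec"],K(s),s["D"])[0].reshape(-1,2)
def blob(s,lo,hi,box):
    x0,y0,x1,y1=box
    m=cv2.inRange(cv2.cvtColor(s["frame"],cv2.COLOR_BGR2HSV)[y0:y1,x0:x1],lo,hi)
    n,l,st,c=cv2.connectedComponentsWithStats(m)
    i=1+np.argmax(st[1:,4]);return (l==i),np.array([x0,y0])
E
python3 - <<'E'
from h import *
S=pickle.load(open("scene0.pkl","rb"));T=pickle.load(open("top0.pkl","rb"))
e=lambda im,x0,y0,x1,y1,k:cv2.resize(im[y0:y1,x0:x1],None,fx=k,fy=k,interpolation=cv2.INTER_CUBIC)
a=e(T["frame"],250,175,450,290,4);b=e(S["frame"],210,110,330,255,4)
cv2.imwrite("pics/c1.png",cv2.resize(np.vstack([a,np.hstack([b[:460, :400],e(T["frame"],120,215,212,315,4)[:400].copy() if 0 else cv2.resize(e(T["frame"],120,215,212,315,4),(400,460))])]),(700,804))[:600*2][:,:] if 0 else cv2.resize(np.vstack([a,np.hstack([b[:460,:400],cv2.resize(e(T["frame"],120,215,212,315,4),(400,460))])]),(521,600)))
for n,s,box in(("S",S,(215,110,275,155)),("T",T,(395,235,450,290))):
    m,o=blob(s,(35,80,40),(50,255,255),box);ys,xs=np.nonzero(m)
    print(n,m.sum(),xs.min()+o[0],xs.max()+o[0],ys.min()+o[1],ys.max()+o[1],xs.mean()+o[0],ys.mean()+o[1])
    for c in(T,):
        pass
for nm,uv,z in(("cuptop",(291,209),.154),("cap",(419,260.5),.06),("tray",(166,266),.012),("purple",(354,220),.064),("orange",(229,213),.064),("tin",(286,292),.028),("balm",(208,169),.045),("mach1",(375,110),.02),("mach2",(389,172),.02),("inka",(327,117),.1),("inkb",(285,120),.1),("inkc",(226,121),.1),("wash",(175,112),.15)):
    p=plane(T,[uv],[z]);print(nm,p.round(4),proj(S,p).round(1))
R=cv2.Rodrigues(T["rvec"])[0];print(-R.T@T["tvec"])
E
```

```text
S 246 234 250 124 143 242.5731707317073 132.9268292682927
T 319 407 429 251 270 418.5705329153605 259.9310344827586
cuptop [[ 0.5554 -0.0175  0.154 ]] [[268.3 181.2]]
cap [[ 0.4429 -0.2818  0.06  ]] [[243.  127.5]]
tray [[0.4422 0.2594 0.012 ]] [[405.5 294.1]]
purple [[ 0.5315 -0.1471  0.064 ]] [[243.1 171.9]]
orange [[0.5535 0.1098 0.064 ]] [[310.4 254.8]]
tin [[ 0.3821 -0.0027  0.028 ]] [[336.8 192.2]]
balm [[0.6484 0.1547 0.045 ]] [[284.  305.2]]
mach1 [[ 0.7705 -0.2092  0.02  ]] [[134.9 217.3]]
mach2 [[ 0.6332 -0.2338  0.02  ]] [[186.1 183.2]]
inka [[ 0.7387 -0.0955  0.1   ]] [[164.7 219.5]]
inkb [[ 0.7351 -0.0114  0.1   ]] [[188.1 248.1]]
inkc [[0.7373 0.107  0.1   ]] [[222.5 296.9]]
wash [[0.7476 0.1984 0.15  ]] [[247.4 329.6]]
[ 0.53177961 -0.01071571  0.99302117]
```

View pics/c1.png

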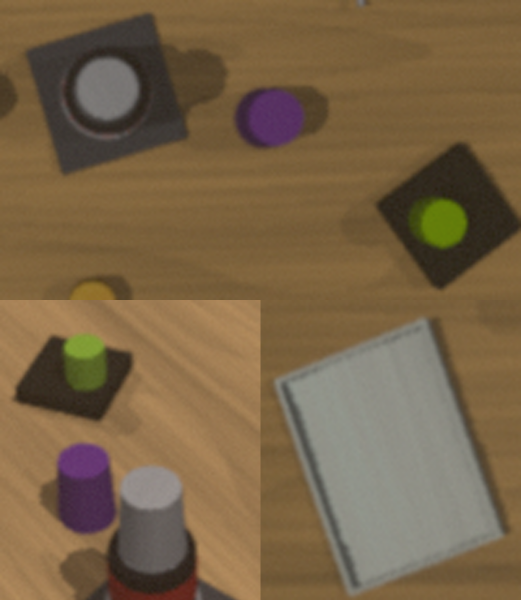

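The crop shows the steel cup (bare metal) on the red-banded black bottle; its top circle projects consistently from the top view (291,209) to the scene view (268,181). The cap agrees too (top 420,260 and scene 243,128). So the cup is at (0.555, -0.018), the cap at (0.443, -0.282) and the tray at (0.442, 0.259). I'm moving towards the cup.

Emit:
arm_command --series '[{"tx": -0.036, "ty": -0.0345}, {"tx": -0.072, "ty": -0.069}, {"tx": -0.108, "ty": -0.1035}, {"tx": -0.144, "ty": -0.138}, {"tx": -0.18, "ty": -0.173}]'

```text
$.series[0]: bad value
```

Emit:
arm_command --series '[{"tx": -0.036, "ty": -0.0345}, {"tx": -0.072, "ty": -0.069}, {"tx": -0.108, "ty": -0.1035}, {"tx": -0.144, "ty": -0.138}, {"tx": -0.18, "ty": -0.173}]'

```text
$.series[0]: bad value
```

Emit:
arm_command --series '[{"tx": -0.036, "ty": -0.0345}, {"tx": -0.072, "ty": -0.069}, {"tx": -0.108, "ty": -0.1035}, {"tx": -0.144, "ty": -0.138}, {"tx": -0.178, "ty": -0.173}]'

```text
$.series[0]: bad value
```

Emit:
arm_command --series '[{"tx": 0}, {"tx": 0}, {"tx": 0}]'

```text
$.series[0]: bad value
```

```bash
cat > d.py <<'E'
import sys,numpy as np
from station import bot
from scipy.spatial.transform import Rotation as R
o=bot.get_obs();q=o["tcp_rot"];r=R.from_quat(np.r_[q[1:],q[0]])
t=np.array([float(x) for x in sys.argv[1:4]])   # target grasp point, world
g=o["eef_pos"]+r.apply([0,0,.155])
yaw=np.radians(float(sys.argv[4])) if len(sys.argv)>4 else np.arctan2(*r.as_matrix()[[1,0],0])
rt=R.from_euler('z',yaw)*R.from_euler('x',np.pi)
dr=(r.inv()*rt); tcp=t-rt.apply([0,0,.155])
print("t",o["time"],"grasp",g.round(4),"yaw",np.degrees(np.arctan2(*r.as_matrix()[[1,0],0])).round(1),"w",round(o["width"],4),"F",o["wrist_force"].round(2),"M",o["wrist_torque"].round(2),"gf",round(o["grasp_force"],1))
print("shift",r.inv().apply(tcp-o["eef_pos"]).round(4),"turn",dr.as_rotvec().round(4),"q",o["qpos"].round(2))
E
python3 d.py .5554 -.0175 .130
```

```text
t 0.1 grasp [0.1718 0.6262 0.2486] yaw 164.7 w 0.0852 F [-0.02  0.33 -0.23] M [0.02 0.02 0.03] gf 0.0
shift [-0.5402 -0.5194  0.1199] turn [-0.0023  0.     -0.    ] q [-1.33  0.62 -0.01  1.42  0.01  1.1  -0.04]
```

All six keys are required.

Emit:
arm_command --series '[{"tx": -0.036, "ty": -0.0345, "tz": 0, "ax": 0, "ay": 0, "az": 0}, {"tx": -0.072, "ty": -0.069, "tz": 0, "ax": 0, "ay": 0, "az": 0}, {"tx": -0.108, "ty": -0.1035, "tz": 0, "ax": 0, "ay": 0, "az": 0}, {"tx": -0.144, "ty": -0.138, "tz": 0, "ax": 0, "ay": 0, "az": 0}, {"tx": -0.18, "ty": -0.173, "tz": 0, "ax": 0, "ay": 0, "az": 0}]'

```text
time: 0.6
eef_pos: [0.3004, 0.4106, 0.4044]
tcp_rot: [-0.0, 0.133, 0.991, -0.0]
wrist_force: [1.1, 0.3, -0.1]
width: 0.0854
grasp_force: 0.0
```

Emit:
arm_command --series '[{"tx": -0.036, "ty": -0.0345, "tz": 0, "ax": 0, "ay": 0, "az": 0}, {"tx": -0.072, "ty": -0.069, "tz": 0, "ax": 0, "ay": 0, "az": 0}, {"tx": -0.108, "ty": -0.1035, "tz": 0, "ax": 0, "ay": 0, "az": 0}, {"tx": -0.144, "ty": -0.138, "tz": 0, "ax": 0, "ay": 0, "az": 0}, {"tx": -0.18, "ty": -0.173, "tz": 0, "ax": 0, "ay": 0, "az": 0}]'

```text
time: 1.1
eef_pos: [0.4279, 0.1964, 0.4046]
tcp_rot: [-0.0, 0.133, 0.991, -0.0]
wrist_force: [0.6, -0.2, -1.1]
width: 0.0851
grasp_force: 0.0
```

Emit:
arm_command --series '[{"tx": -0.036, "ty": -0.0345, "tz": 0, "ax": 0, "ay": 0, "az": 0}, {"tx": -0.072, "ty": -0.069, "tz": 0, "ax": 0, "ay": 0, "az": 0}, {"tx": -0.108, "ty": -0.1035, "tz": 0, "ax": 0, "ay": 0, "az": 0}, {"tx": -0.144, "ty": -0.138, "tz": 0, "ax": 0, "ay": 0, "az": 0}, {"tx": -0.18, "ty": -0.173, "tz": 0, "ax": 0, "ay": 0, "az": 0}]'

```text
time: 1.6
eef_pos: [0.5557, -0.0178, 0.4044]
tcp_rot: [-0.0, 0.133, 0.991, 0.0]
wrist_force: [2.1, 0.8, 0.2]
width: 0.0853
grasp_force: 0.0
```

Emit:
arm_command --series '[{"tx": 0, "ty": 0, "tz": 0, "ax": 0, "ay": 0, "az": 0}, {"tx": 0, "ty": 0, "tz": 0, "ax": 0, "ay": 0, "az": 0}, {"tx": 0, "ty": 0, "tz": 0, "ax": 0, "ay": 0, "az": 0}]'

```text
time: 1.9
eef_pos: [0.5546, -0.0145, 0.4042]
tcp_rot: [-0.001, 0.132, 0.991, 0.001]
wrist_force: [-0.2, -1.2, -0.2]
width: 0.0854
grasp_force: 0.0
```

```bash
python3 d.py .5554 -.0175 .130
```

```text
t 1.9 grasp [ 0.5544 -0.0143  0.2492] yaw 164.8 w 0.0854 F [-0.18 -1.21 -0.2 ] M [-0.03 -0.01  0.02] gf 0.0
shift [-0.0018 -0.0028  0.1192] turn [ 0.0009 -0.0019 -0.    ] q [-0.09  0.47  0.11  1.71 -0.06  0.97  1.35]
```

Emit:
arm_command --series '[{"tx": -0.002, "ty": -0.003, "tz": 0.04, "ax": 0, "ay": 0, "az": 0}, {"tx": -0.002, "ty": -0.003, "tz": 0.075, "ax": 0, "ay": 0, "az": 0}, {"tx": -0.002, "ty": -0.003, "tz": 0.1, "ax": 0, "ay": 0, "az": 0}, {"tx": -0.002, "ty": -0.003, "tz": 0.119, "ax": 0, "ay": 0, "az": 0}, {"tx": -0.002, "ty": -0.003, "tz": 0.119, "ax": 0, "ay": 0, "az": 0}]'

```text
time: 2.4
eef_pos: [0.5547, -0.0171, 0.2833]
tcp_rot: [-0.003, 0.132, 0.991, 0.0]
wrist_force: [0.5, 0.1, 0.6]
width: 0.085
grasp_force: 0.0
```

Emit:
arm_command --series '[{"tx": 0, "ty": 0, "tz": 0, "ax": 0, "ay": 0, "az": 0}, {"tx": 0, "ty": 0, "tz": 0, "ax": 0, "ay": 0, "az": 0}, {"tx": 0, "ty": 0, "tz": 0, "ax": 0, "ay": 0, "az": 0}]'

```text
time: 2.7
eef_pos: [0.5566, -0.0191, 0.2871]
tcp_rot: [0.001, 0.133, 0.991, 0.0]
wrist_force: [-0.1, 0.2, 0.7]
width: 0.0856
grasp_force: 0.0
```

```bash
python3 d.py .5554 -.0175 .130
```

```text
t 2.7 grasp [ 0.557  -0.0191  0.1321] yaw 164.7 w 0.0856 F [-0.06  0.24  0.67] M [-0.04 -0.03 -0.01] gf 0.0
shift [0.0016 0.0012 0.0021] turn [0.0008 0.0026 0.    ] q [-0.06  0.62  0.09  1.83 -0.08  0.69  1.38]
```

Well placed; close.

Emit:
arm_command --series '[{"tx": 0.001, "ty": 0.001, "tz": 0.002, "ax": 0, "ay": 0, "az": 0}, {"tx": 0.001, "ty": 0.001, "tz": 0.002, "ax": 0, "ay": 0, "az": 0}, {"tx": 0.001, "ty": 0.001, "tz": 0.002, "ax": 0, "ay": 0, "az": 0}, {"tx": 0.001, "ty": 0.001, "tz": 0.002, "ax": 0, "ay": 0, "az": 0}, {"tx": 0.001, "ty": 0.001, "tz": 0.002, "ax": 0, "ay": 0, "az": 0}]' --jaw 0.035

```text
time: 3.2
eef_pos: [0.5556, -0.0181, 0.2846]
tcp_rot: [0.0, 0.133, 0.991, 0.0]
wrist_force: [-2.1, 0.7, 4.9]
width: 0.0457
grasp_force: 61.3
```

Emit:
arm_command --series '[{"tx": 0, "ty": 0, "tz": 0, "ax": 0, "ay": 0, "az": 0}, {"tx": 0, "ty": 0, "tz": 0, "ax": 0, "ay": 0, "az": 0}, {"tx": 0, "ty": 0, "tz": 0, "ax": 0, "ay": 0, "az": 0}]'

```text
time: 3.5
eef_pos: [0.5556, -0.018, 0.2846]
tcp_rot: [0.0, 0.133, 0.991, 0.0]
wrist_force: [-0.8, -0.3, 4.9]
width: 0.0458
grasp_force: 61.3
```

```bash
python3 d.py .5554 -.0175 .240
```

```text
t 3.5 grasp [ 0.5557 -0.018   0.1296] yaw 164.7 w 0.0458 F [-0.77 -0.33  4.89] M [0.12 0.32 0.02] gf 61.3
shift [ 0.0003  0.0005 -0.1104] turn [0.0007 0.0005 0.    ] q [-0.07  0.62  0.09  1.84 -0.08  0.69  1.38]
```

Emit:
arm_command --series '[{"tx": 0, "ty": 0, "tz": -0.015, "ax": 0, "ay": 0, "az": 0}, {"tx": 0, "ty": 0, "tz": -0.04, "ax": 0, "ay": 0, "az": 0}, {"tx": 0, "ty": 0, "tz": -0.07, "ax": 0, "ay": 0, "az": 0}, {"tx": 0, "ty": 0, "tz": -0.1, "ax": 0, "ay": 0, "az": 0}, {"tx": 0, "ty": 0, "tz": -0.11, "ax": 0, "ay": 0, "az": 0}]'

```text
time: 4.0
eef_pos: [0.5561, -0.0184, 0.3966]
tcp_rot: [0.003, 0.134, 0.991, 0.0]
wrist_force: [0.8, -0.2, -0.9]
width: 0.0461
grasp_force: 61.7
```

```bash
python3 d.py .442 .2594 .240
```

```text
t 4.0 grasp [ 0.557  -0.0185  0.2416] yaw 164.6 w 0.0461 F [ 0.82 -0.21 -0.88] M [ 0.03 -0.05 -0.02] gf 61.7
shift [0.1836 0.2377 0.0009] turn [0.0013 0.0055 0.    ] q [-0.08  0.48  0.11  1.72 -0.06  0.95  1.36]
```

Emit:
arm_command --series '[{"tx": 0.025, "ty": 0.032, "tz": 0, "ax": 0, "ay": 0, "az": 0}, {"tx": 0.052, "ty": 0.068, "tz": 0, "ax": 0, "ay": 0, "az": 0}, {"tx": 0.08, "ty": 0.104, "tz": 0, "ax": 0, "ay": 0, "az": 0}, {"tx": 0.108, "ty": 0.14, "tz": 0, "ax": 0, "ay": 0, "az": 0}, {"tx": 0.135, "ty": 0.175, "tz": 0, "ax": 0, "ay": 0, "az": 0}]'

```text
time: 4.5
eef_pos: [0.4703, 0.1878, 0.3926]
tcp_rot: [-0.001, 0.133, 0.991, -0.0]
wrist_force: [-0.5, 0.4, -0.8]
width: 0.0459
grasp_force: 61.7
```

Emit:
arm_command --series '[{"tx": 0.025, "ty": 0.032, "tz": 0, "ax": 0, "ay": 0, "az": 0}, {"tx": 0.049, "ty": 0.063, "tz": 0, "ax": 0, "ay": 0, "az": 0}, {"tx": 0.049, "ty": 0.063, "tz": 0, "ax": 0, "ay": 0, "az": 0}, {"tx": 0.049, "ty": 0.063, "tz": 0, "ax": 0, "ay": 0, "az": 0}]'

```text
time: 4.9
eef_pos: [0.4403, 0.2608, 0.3926]
tcp_rot: [-0.001, 0.132, 0.991, -0.001]
wrist_force: [0.8, -0.7, -0.5]
width: 0.0458
grasp_force: 61.7
```

```bash
python3 d.py .442 .2594 .047
python3 - <<'E'
from h import *
from station import vision
S=vision.snapshot("scene");T=vision.snapshot("top")
pickle.dump((S,T),open("p1.pkl","wb"))
e=lambda im,x0,y0,x1,y1,k:cv2.resize(im[y0:y1,x0:x1],None,fx=k,fy=k,interpolation=cv2.INTER_CUBIC)
cv2.imwrite("pics/c2.png",np.hstack([e(S["frame"],220,140,320,260,4),e(T["frame"],240,160,340,260,4*1.2)[:480,:400]]))
E
```

```text
t 4.9 grasp [0.44   0.2606 0.2376] yaw 164.8 w 0.0458 F [ 0.85 -0.71 -0.48] M [-0.07 -0.03  0.02] gf 61.7
shift [-0.0023 -0.0006  0.1906] turn [-0.0018 -0.0015  0.    ] q [-0.63  0.42  0.07  1.84 -0.04  0.89  0.77]
```

View pics/c2.png

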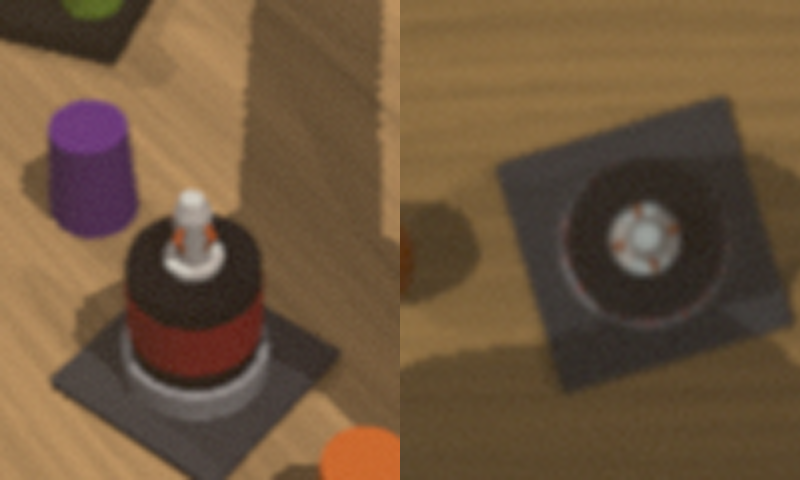

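The cup is off. The neck top shows at scene (268.2,189.5) and top (291.5,209.6). I'm lowering the cup into the tray.

Emit:
arm_command --series '[{"tx": -0.002, "ty": 0, "tz": 0.04, "ax": 0, "ay": 0, "az": 0}, {"tx": -0.002, "ty": 0, "tz": 0.085, "ax": 0, "ay": 0, "az": 0}, {"tx": -0.002, "ty": 0, "tz": 0.13, "ax": 0, "ay": 0, "az": 0}, {"tx": -0.002, "ty": 0, "tz": 0.17, "ax": 0, "ay": 0, "az": 0}, {"tx": -0.002, "ty": 0, "tz": 0.186, "ax": 0, "ay": 0, "az": 0}]'

```text
time: 5.5
eef_pos: [0.4427, 0.2569, 0.204]
tcp_rot: [-0.002, 0.135, 0.991, -0.003]
wrist_force: [-0.6, 0.2, -0.3]
width: 0.0457
grasp_force: 61.7
```

Emit:
arm_command --series '[{"tx": 0, "ty": 0, "tz": 0, "ax": 0, "ay": 0, "az": 0}, {"tx": 0, "ty": 0, "tz": 0.002, "ax": 0, "ay": 0, "az": 0}, {"tx": 0, "ty": 0, "tz": 0.004, "ax": 0, "ay": 0, "az": 0}, {"tx": 0, "ty": 0, "tz": 0.006, "ax": 0, "ay": 0, "az": 0}]'

```text
time: 5.9
eef_pos: [0.4436, 0.2595, 0.2029]
tcp_rot: [0.001, 0.134, 0.991, 0.001]
wrist_force: [-0.1, 0.4, -0.7]
width: 0.046
grasp_force: 61.7
```

```bash
python3 d.py .442 .2594 .0436
python3 - <<'E'
from h import *
S,T=pickle.load(open("p1.pkl","rb"))
p=plane(T,[(291.4,209.5)],[.133]);print(p,proj(S,p))
f=lambda x:np.r_[proj(T,[x[0],x[1],.133])[0]-[291.4,209.5],proj(S,[x[0],x[1],.133])[0]-[268.2,189.5]]
r=least_squares(f,p[0,:2]);print(r.x,r.fun)
E
```

```text
t 5.9 grasp [0.444  0.2597 0.0479] yaw 164.6 w 0.046 F [-0.06  0.44 -0.74] M [ 0.03 -0.01  0.02] gf 61.7
shift [ 0.0015 -0.0005  0.0043] turn [0.002  0.0021 0.    ] q [-0.6   0.71  0.04  2.   -0.06  0.43  0.79]
[[ 0.55500278 -0.01838024  0.133     ]] [[268.36513015 188.76313768]]
[ 0.55552455 -0.0179336 ] [-0.24297324 -0.26721504  0.07882186 -0.47880058]
```

Emit:
arm_command --series '[{"tx": 0, "ty": 0, "tz": 0.001, "ax": 0, "ay": 0, "az": 0}, {"tx": 0, "ty": 0, "tz": 0.002, "ax": 0, "ay": 0, "az": 0}, {"tx": 0, "ty": 0, "tz": 0.003, "ax": 0, "ay": 0, "az": 0}, {"tx": 0, "ty": 0, "tz": 0.004, "ax": 0, "ay": 0, "az": 0}, {"tx": 0, "ty": 0, "tz": 0.004, "ax": 0, "ay": 0, "az": 0}]'

```text
time: 6.4
eef_pos: [0.443, 0.2595, 0.1985]
tcp_rot: [0.0, 0.133, 0.991, 0.0]
wrist_force: [-1.6, -0.4, 6.4]
width: 0.0458
grasp_force: 62.5
```

```bash
python3 d.py .442 .2594 .0436
```

```text
t 6.4 grasp [0.4431 0.2596 0.0435] yaw 164.7 w 0.0458 F [-1.59 -0.44  6.43] M [-0.08  0.26  0.02] gf 62.5
shift [ 0.0009 -0.0004 -0.0001] turn [0.0004 0.0003 0.    ] q [-0.6   0.72  0.04  2.01 -0.06  0.42  0.79]
```

Seated. Release and rise.

Emit:
arm_command --series '[{"tx": 0, "ty": 0, "tz": 0, "ax": 0, "ay": 0, "az": 0}, {"tx": 0, "ty": 0, "tz": 0, "ax": 0, "ay": 0, "az": 0}, {"tx": 0, "ty": 0, "tz": 0, "ax": 0, "ay": 0, "az": 0}, {"tx": 0, "ty": 0, "tz": 0, "ax": 0, "ay": 0, "az": 0}, {"tx": 0, "ty": 0, "tz": 0, "ax": 0, "ay": 0, "az": 0}]' --jaw 0.085

```text
time: 6.9
eef_pos: [0.443, 0.2595, 0.1976]
tcp_rot: [-0.0, 0.133, 0.991, -0.0]
wrist_force: [0.6, -0.4, 0.5]
width: 0.085
grasp_force: 0.0
```

Emit:
arm_command --series '[{"tx": 0, "ty": 0, "tz": -0.02, "ax": 0, "ay": 0, "az": 0}, {"tx": 0, "ty": 0, "tz": -0.06, "ax": 0, "ay": 0, "az": 0}, {"tx": 0, "ty": 0, "tz": -0.105, "ax": 0, "ay": 0, "az": 0}, {"tx": 0, "ty": 0, "tz": -0.15, "ax": 0, "ay": 0, "az": 0}, {"tx": 0, "ty": 0, "tz": -0.19, "ax": 0, "ay": 0, "az": 0}]'

```text
time: 7.4
eef_pos: [0.4428, 0.2593, 0.3899]
tcp_rot: [0.0, 0.134, 0.991, 0.0]
wrist_force: [0.4, 0.7, 0.2]
width: 0.0852
grasp_force: 0.0
```

```bash
python3 d.py .443 -.282 .234
```

```text
t 7.4 grasp [0.4429 0.2594 0.2349] yaw 164.7 w 0.0852 F [0.37 0.73 0.2 ] M [-0.01 -0.05 -0.03] gf 0.0
shift [-0.1435 -0.5219  0.0006] turn [0.0008 0.0008 0.    ] q [-0.62  0.42  0.08  1.84 -0.04  0.88  0.77]
```

Emit:
arm_command --series '[{"tx": -0.02, "ty": -0.035, "tz": 0, "ax": 0, "ay": 0, "az": 0}, {"tx": -0.043, "ty": -0.076, "tz": 0, "ax": 0, "ay": 0, "az": 0}, {"tx": -0.066, "ty": -0.117, "tz": 0, "ax": 0, "ay": 0, "az": 0}, {"tx": -0.089, "ty": -0.158, "tz": 0, "ax": 0, "ay": 0, "az": 0}, {"tx": -0.112, "ty": -0.2, "tz": 0, "ax": 0, "ay": 0, "az": 0}]'

```text
time: 7.9
eef_pos: [0.4981, 0.0353, 0.3878]
tcp_rot: [0.0, 0.133, 0.991, 0.0]
wrist_force: [-0.0, 1.1, -0.7]
width: 0.0853
grasp_force: 0.0
```

Emit:
arm_command --series '[{"tx": -0.015, "ty": -0.045, "tz": 0, "ax": 0, "ay": 0, "az": 0}, {"tx": -0.02, "ty": -0.092, "tz": 0, "ax": 0, "ay": 0, "az": 0}, {"tx": -0.025, "ty": -0.14, "tz": 0, "ax": 0, "ay": 0, "az": 0}, {"tx": -0.028, "ty": -0.188, "tz": 0, "ax": 0, "ay": 0, "az": 0}, {"tx": -0.03, "ty": -0.235, "tz": 0, "ax": 0, "ay": 0, "az": 0}]'

```text
time: 8.4
eef_pos: [0.4641, -0.1995, 0.3877]
tcp_rot: [0.0, 0.134, 0.991, -0.0]
wrist_force: [1.7, 0.5, 0.6]
width: 0.0846
grasp_force: 0.0
```

Emit:
arm_command --series '[{"tx": -0.001, "ty": -0.045, "tz": 0, "ax": 0, "ay": 0, "az": 0}, {"tx": -0.0015, "ty": -0.087, "tz": 0, "ax": 0, "ay": 0, "az": 0}, {"tx": -0.0015, "ty": -0.087, "tz": 0, "ax": 0, "ay": 0, "az": 0}, {"tx": -0.0015, "ty": -0.087, "tz": 0, "ax": 0, "ay": 0, "az": 0}, {"tx": -0.0015, "ty": -0.087, "tz": 0, "ax": 0, "ay": 0, "az": 0}]'

```text
time: 8.9
eef_pos: [0.4437, -0.2806, 0.3875]
tcp_rot: [-0.0, 0.132, 0.991, 0.001]
wrist_force: [-0.7, 0.4, 0.4]
width: 0.0852
grasp_force: 0.0
```

```bash
python3 d.py .443 -.282 .044
python3 - <<'E'
from h import *
from station import vision
S=vision.snapshot("scene");T=vision.snapshot("top")
e=lambda im,x0,y0,x1,y1,k:cv2.resize(im[y0:y1,x0:x1],None,fx=k,fy=k,interpolation=cv2.INTER_CUBIC)
cv2.imwrite("pics/c3.png",np.hstack([e(S["frame"],345,240,465,350,3.3),e(T["frame"],110,205,230,315,3.3)]))
E
```

```text
t 8.9 grasp [ 0.4437 -0.2804  0.2325] yaw 164.8 w 0.0852 F [-0.73  0.41  0.42] M [ 0.02 -0.08 -0.01] gf 0.0
shift [ 0.0002 -0.0018  0.1885] turn [ 0.0013 -0.0006 -0.    ] q [ 0.42  0.44  0.16  1.81 -0.09  0.89  1.92]
```

View pics/c3.png

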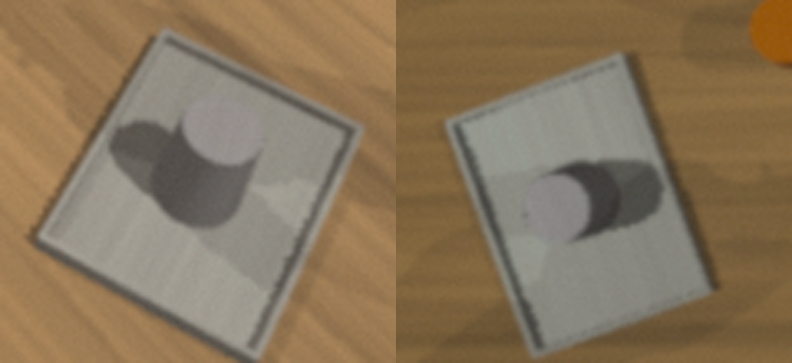

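The cup stands upright in the middle of the tray (crop: scene ~(210,170), top ~(565,205)). Next I go down to the cap.

Emit:
arm_command --series '[{"tx": 0, "ty": -0.002, "tz": 0.04, "ax": 0, "ay": 0, "az": 0}, {"tx": 0, "ty": -0.002, "tz": 0.085, "ax": 0, "ay": 0, "az": 0}, {"tx": 0, "ty": -0.002, "tz": 0.13, "ax": 0, "ay": 0, "az": 0}, {"tx": 0, "ty": -0.002, "tz": 0.165, "ax": 0, "ay": 0, "az": 0}, {"tx": 0, "ty": -0.002, "tz": 0.182, "ax": 0, "ay": 0, "az": 0}]'

```text
time: 9.5
eef_pos: [0.4426, -0.2818, 0.2027]
tcp_rot: [-0.002, 0.132, 0.991, 0.001]
wrist_force: [-0.4, 0.6, 0.8]
width: 0.085
grasp_force: 0.0
```

Emit:
arm_command --series '[{"tx": 0, "ty": 0, "tz": 0, "ax": 0, "ay": 0, "az": 0}, {"tx": 0, "ty": 0, "tz": 0, "ax": 0, "ay": 0, "az": 0}, {"tx": 0, "ty": 0, "tz": 0.003, "ax": 0, "ay": 0, "az": 0}, {"tx": 0, "ty": 0, "tz": 0.003, "ax": 0, "ay": 0, "az": 0}]'

```text
time: 9.9
eef_pos: [0.4432, -0.2838, 0.2038]
tcp_rot: [0.001, 0.133, 0.991, -0.0]
wrist_force: [0.4, 0.5, 0.3]
width: 0.0851
grasp_force: 0.0
```

```bash
python3 d.py .443 -.282 .045
```

```text
t 9.9 grasp [ 0.4435 -0.284   0.0488] yaw 164.7 w 0.0851 F [0.44 0.49 0.31] M [ 0.   -0.01  0.  ] gf 0.0
shift [0.0007 0.0017 0.0038] turn [-0.0006  0.0022 -0.    ] q [ 0.46  0.72  0.1   1.97 -0.15  0.46  1.97]
```

Emit:
arm_command --series '[{"tx": 0, "ty": 0.001, "tz": 0.003, "ax": 0, "ay": 0, "az": 0}, {"tx": 0, "ty": 0.001, "tz": 0.003, "ax": 0, "ay": 0, "az": 0}, {"tx": 0, "ty": 0.001, "tz": 0.003, "ax": 0, "ay": 0, "az": 0}, {"tx": 0, "ty": 0.001, "tz": 0.003, "ax": 0, "ay": 0, "az": 0}, {"tx": 0, "ty": 0.001, "tz": 0.003, "ax": 0, "ay": 0, "az": 0}]' --jaw 0.028

```text
time: 10.4
eef_pos: [0.443, -0.283, 0.2002]
tcp_rot: [0.0, 0.134, 0.991, -0.0]
wrist_force: [0.1, 0.8, 4.4]
width: 0.0366
grasp_force: 59.8
```

Emit:
arm_command --series '[{"tx": 0, "ty": 0, "tz": 0, "ax": 0, "ay": 0, "az": 0}, {"tx": 0, "ty": 0, "tz": 0, "ax": 0, "ay": 0, "az": 0}, {"tx": 0, "ty": 0, "tz": 0, "ax": 0, "ay": 0, "az": 0}]'

```text
time: 10.7
eef_pos: [0.4431, -0.283, 0.2002]
tcp_rot: [0.0, 0.134, 0.991, -0.0]
wrist_force: [-0.9, 0.9, 5.4]
width: 0.0366
grasp_force: 59.9
```

```bash
python3 d.py .443 -.282 .234
```

```text
t 10.7 grasp [ 0.4432 -0.283   0.0452] yaw 164.6 w 0.0366 F [-0.87  0.89  5.38] M [ 0.15  0.22 -0.02] gf 59.9
shift [ 0.0002  0.0009 -0.1888] turn [-0.0002  0.0006 -0.    ] q [ 0.46  0.73  0.1   1.97 -0.15  0.45  1.97]
```

Emit:
arm_command --series '[{"tx": 0, "ty": 0, "tz": -0.02, "ax": 0, "ay": 0, "az": 0}, {"tx": 0, "ty": 0, "tz": -0.06, "ax": 0, "ay": 0, "az": 0}, {"tx": 0, "ty": 0, "tz": -0.105, "ax": 0, "ay": 0, "az": 0}, {"tx": 0, "ty": 0, "tz": -0.15, "ax": 0, "ay": 0, "az": 0}, {"tx": 0, "ty": 0, "tz": -0.17, "ax": 0, "ay": 0, "az": 0}]'

```text
time: 11.2
eef_pos: [0.4435, -0.2834, 0.3736]
tcp_rot: [0.003, 0.134, 0.991, -0.001]
wrist_force: [0.0, -0.2, -1.0]
width: 0.0366
grasp_force: 59.9
```

```bash
python3 d.py .5555 -.018 .195
```

```text
t 11.2 grasp [ 0.4444 -0.284   0.2186] yaw 164.6 w 0.0366 F [ 0.01 -0.15 -1.01] M [-0.01 -0.08 -0.01] gf 59.9
shift [-0.0376  0.2857  0.0232] turn [-0.002   0.0065 -0.    ] q [ 0.42  0.46  0.16  1.83 -0.1   0.85  1.93]
```

Emit:
arm_command --series '[{"tx": -0.005, "ty": 0.035, "tz": 0, "ax": 0, "ay": 0, "az": 0}, {"tx": -0.011, "ty": 0.08, "tz": 0, "ax": 0, "ay": 0, "az": 0}, {"tx": -0.017, "ty": 0.125, "tz": 0, "ax": 0, "ay": 0, "az": 0}, {"tx": -0.023, "ty": 0.17, "tz": 0, "ax": 0, "ay": 0, "az": 0}, {"tx": -0.028, "ty": 0.215, "tz": 0, "ax": 0, "ay": 0, "az": 0}]'

```text
time: 11.7
eef_pos: [0.5273, -0.0813, 0.3694]
tcp_rot: [-0.0, 0.134, 0.991, -0.0]
wrist_force: [1.0, -0.1, -0.0]
width: 0.0368
grasp_force: 60.0
```

Emit:
arm_command --series '[{"tx": -0.005, "ty": 0.035, "tz": 0, "ax": 0, "ay": 0, "az": 0}, {"tx": -0.009, "ty": 0.07, "tz": 0.01, "ax": 0, "ay": 0, "az": 0}, {"tx": -0.009, "ty": 0.07, "tz": 0.02, "ax": 0, "ay": 0, "az": 0}, {"tx": -0.009, "ty": 0.07, "tz": 0.02, "ax": 0, "ay": 0, "az": 0}, {"tx": -0.009, "ty": 0.07, "tz": 0.02, "ax": 0, "ay": 0, "az": 0}]'

```text
time: 12.2
eef_pos: [0.5537, -0.0193, 0.3493]
tcp_rot: [-0.001, 0.135, 0.991, -0.001]
wrist_force: [-0.2, -0.4, -0.4]
width: 0.0366
grasp_force: 60.0
```

Emit:
arm_command --series '[{"tx": 0, "ty": 0, "tz": 0, "ax": 0, "ay": 0, "az": 0}, {"tx": 0, "ty": 0, "tz": 0, "ax": 0, "ay": 0, "az": 0}, {"tx": 0, "ty": 0, "tz": 0, "ax": 0, "ay": 0, "az": 0}]'

```text
time: 12.5
eef_pos: [0.554, -0.0187, 0.3502]
tcp_rot: [0.0, 0.134, 0.991, -0.0]
wrist_force: [0.4, -0.8, -0.2]
width: 0.0366
grasp_force: 60.0
```

```bash
python3 d.py .5555 -.018 .165
python3 - <<'E'
from h import *
from station import vision
S=vision.snapshot("scene");T=vision.snapshot("top")
pickle.dump((S,T),open("p2.pkl","wb"))
e=lambda im,x0,y0,x1,y1,k:cv2.resize(im[y0:y1,x0:x1],None,fx=k,fy=k,interpolation=cv2.INTER_CUBIC)
cv2.imwrite("pics/c4.png",np.hstack([e(S["frame"],220,130,320,250,4),e(T["frame"],240,160,340,260,4.8)[:480,:400]]))
E
```

```text
t 12.5 grasp [ 0.5541 -0.0187  0.1952] yaw 164.6 w 0.0366 F [ 0.36 -0.84 -0.2 ] M [ 0.06 -0.04 -0.01] gf 60.0
shift [-0.0012  0.001   0.0302] turn [-0.      0.0008 -0.    ] q [-0.1   0.53  0.14  1.78 -0.09  0.84  1.39]
```

View pics/c4.png

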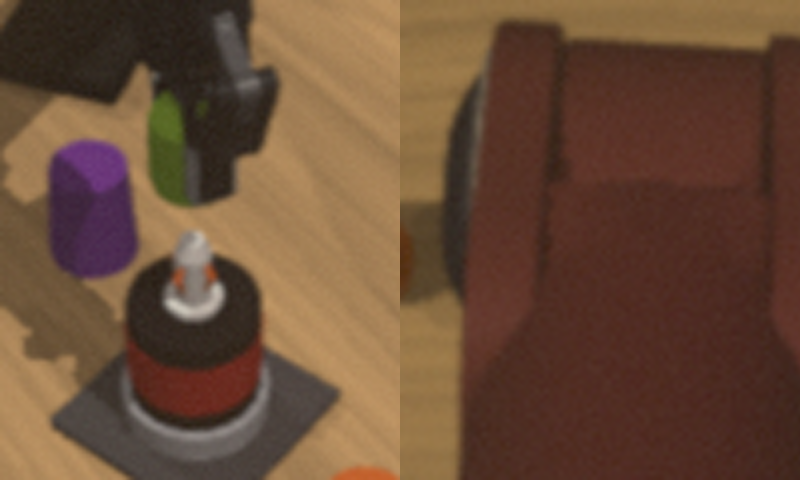

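The scene crop shows the cap held upright above the neck (cap left edge at x≈148, bottom ≈(188,205), neck top (193,238)). I'll check it against the projection.

Run:
```python
from h import *
S,T=pickle.load(open("p2.pkl","rb"))
a=np.linspace(0,2*np.pi,180)
def sil(c):
    P=np.vstack([np.c_[c[0]+.019*np.cos(a),c[1]+.019*np.sin(a),np.full(180,c[2]+dz)] for dz in(-.02,.02)])
    q=proj(S,P);h=cv2.convexHull(((q-[220,130])*4).astype(np.float32)).reshape(-1,2);return h
h=sil((.5541,-.0187,.190));print("pred left",h[:,0].min(),"bottom",h[h[:,1].argmax()])
m,o=blob(S,(35,80,25),(52,255,255),(250,140,290,190));ys,xs=np.nonzero(m);xs=xs+o[0];ys=ys+o[1]
print("seen left",(xs.min()-.0-220)*4,[( (xs[ys==y].min()-220)*4) for y in range(158,176,3)],"bottom",(ys.max()+1-130)*4)
for d in((.002,0),(0,.002)):
    k=sil((.5541+d[0],-.0187+d[1],.190));print(d,k[:,0].min(),k[:,1].max())
print((proj(S,[.5555,-.018,.133])[0]-[220,130])*4)
```

```text
pred left 148.3826 bottom [193.54306 206.91713]
seen left 152.0 [np.int64(152), np.int64(152), np.int64(152), np.int64(156), np.int64(156), np.int64(152)] bottom 200
(0.002, 0) 144.59727 208.82349
(0, 0.002) 151.0124 209.48465
[193.07479639 235.98000617]
```

Emit:
arm_command --series '[{"tx": -0.001, "ty": 0.001, "tz": 0.015, "ax": 0, "ay": 0, "az": 0}, {"tx": -0.001, "ty": 0.001, "tz": 0.03, "ax": 0, "ay": 0, "az": 0}, {"tx": -0.001, "ty": 0.001, "tz": 0.042, "ax": 0, "ay": 0, "az": 0}, {"tx": -0.001, "ty": 0.001, "tz": 0.045, "ax": 0, "ay": 0, "az": 0}, {"tx": -0.001, "ty": 0.001, "tz": 0.045, "ax": 0, "ay": 0, "az": 0}]'

```text
time: 13.1
eef_pos: [0.5553, -0.0172, 0.3043]
tcp_rot: [-0.0, 0.134, 0.991, -0.0]
wrist_force: [-0.1, -0.2, 0.3]
width: 0.0367
grasp_force: 60.0
```

Emit:
arm_command --series '[{"tx": 0, "ty": 0, "tz": 0, "ax": 0, "ay": 0, "az": 0}, {"tx": 0, "ty": 0, "tz": 0, "ax": 0, "ay": 0, "az": 0}, {"tx": 0, "ty": 0, "tz": 0, "ax": 0, "ay": 0, "az": 0}]'

```text
time: 13.4
eef_pos: [0.5555, -0.0172, 0.3053]
tcp_rot: [0.001, 0.133, 0.991, 0.0]
wrist_force: [0.2, -0.4, -0.7]
width: 0.0365
grasp_force: 60.0
```

```bash
python3 d.py .5555 -.018 .141
```

```text
t 13.4 grasp [ 0.5557 -0.0172  0.1503] yaw 164.7 w 0.0365 F [ 0.18 -0.42 -0.73] M [-0.01 -0.03 -0.01] gf 60.0
shift [-0.0002 -0.0008  0.0093] turn [0.0002 0.0011 0.    ] q [-0.09  0.59  0.13  1.82 -0.11  0.74  1.4 ]
```

Emit:
arm_command --series '[{"tx": 0, "ty": -0.001, "tz": 0.003, "ax": 0, "ay": 0, "az": 0}, {"tx": 0, "ty": -0.001, "tz": 0.006, "ax": 0, "ay": 0, "az": 0}, {"tx": 0, "ty": -0.001, "tz": 0.009, "ax": 0, "ay": 0, "az": 0}, {"tx": 0, "ty": -0.001, "tz": 0.011, "ax": 0, "ay": 0, "az": 0}, {"tx": 0, "ty": -0.001, "tz": 0.011, "ax": 0, "ay": 0, "az": 0}]'

```text
time: 13.9
eef_pos: [0.5555, -0.0181, 0.2942]
tcp_rot: [0.001, 0.134, 0.991, 0.0]
wrist_force: [-0.1, 0.3, 3.4]
width: 0.036
grasp_force: 60.4
```

```bash
python3 d.py .5555 -.018 .123
```

```text
t 13.9 grasp [ 0.5557 -0.0181  0.1392] yaw 164.7 w 0.036 F [-0.08  0.28  3.35] M [ 0.02 -0.01 -0.03] gf 60.4
shift [0.     0.0001 0.0162] turn [0.0003 0.0014 0.    ] q [-0.09  0.61  0.12  1.83 -0.11  0.71  1.4 ]
```

On the catches with 3.4 N and no side force. I press down in small steps.

Emit:
arm_command --series '[{"tx": 0, "ty": 0, "tz": 0.002, "ax": 0, "ay": 0, "az": 0}, {"tx": 0, "ty": 0, "tz": 0.004, "ax": 0, "ay": 0, "az": 0}, {"tx": 0, "ty": 0, "tz": 0.006, "ax": 0, "ay": 0, "az": 0}, {"tx": 0, "ty": 0, "tz": 0.008, "ax": 0, "ay": 0, "az": 0}, {"tx": 0, "ty": 0, "tz": 0.01, "ax": 0, "ay": 0, "az": 0}]'

```text
time: 14.4
eef_pos: [0.5551, -0.0181, 0.2836]
tcp_rot: [0.0, 0.133, 0.991, 0.0]
wrist_force: [0.2, 0.4, 0.7]
width: 0.0366
grasp_force: 60.1
```

Emit:
arm_command --series '[{"tx": 0, "ty": 0, "tz": 0.002, "ax": 0, "ay": 0, "az": 0}, {"tx": 0, "ty": 0, "tz": 0.004, "ax": 0, "ay": 0, "az": 0}, {"tx": 0, "ty": 0, "tz": 0.006, "ax": 0, "ay": 0, "az": 0}, {"tx": 0, "ty": 0, "tz": 0.006, "ax": 0, "ay": 0, "az": 0}]'

```text
time: 14.8
eef_pos: [0.5548, -0.0181, 0.2782]
tcp_rot: [-0.001, 0.133, 0.991, 0.0]
wrist_force: [-1.7, 0.1, 5.7]
width: 0.0368
grasp_force: 60.7
```

```bash
python3 d.py .5555 -.018 .123
```

```text
t 14.8 grasp [ 0.5546 -0.0181  0.1232] yaw 164.7 w 0.0368 F [-1.73  0.11  5.74] M [0.08 0.38 0.02] gf 60.7
shift [-0.0006  0.0003  0.0002] turn [-0.0001 -0.0011  0.    ] q [-0.08  0.63  0.12  1.84 -0.11  0.68  1.4 ]
```

Clicked, and at the expected home height. I now increase the push.

Emit:
arm_command --series '[{"tx": 0, "ty": 0, "tz": 0.001, "ax": 0, "ay": 0, "az": 0}, {"tx": 0, "ty": 0, "tz": 0.002, "ax": 0, "ay": 0, "az": 0}, {"tx": 0, "ty": 0, "tz": 0.002, "ax": 0, "ay": 0, "az": 0}, {"tx": 0, "ty": 0, "tz": 0.002, "ax": 0, "ay": 0, "az": 0}]'

```text
time: 15.2
eef_pos: [0.5547, -0.0181, 0.278]
tcp_rot: [-0.0, 0.134, 0.991, 0.0]
wrist_force: [-5.8, 0.4, 16.9]
width: 0.0368
grasp_force: 61.7
```

```bash
python3 d.py .5555 -.018 .123
```

```text
t 15.2 grasp [ 0.5547 -0.018   0.123 ] yaw 164.7 w 0.0368 F [-5.8   0.37 16.93] M [ 0.13  1.01 -0.  ] gf 61.7
shift [-0.0007  0.0003  0.    ] turn [ 0.0004 -0.0004 -0.    ] q [-0.08  0.63  0.12  1.84 -0.11  0.68  1.4 ]
```

17 N against a hard stop: home. I ease the side force slightly and hold for over a second.

Emit:
arm_command --series '[{"tx": 0.0007, "ty": 0, "tz": 0, "ax": 0, "ay": 0, "az": 0}, {"tx": 0.0007, "ty": 0, "tz": 0, "ax": 0, "ay": 0, "az": 0}, {"tx": 0.0007, "ty": 0, "tz": 0, "ax": 0, "ay": 0, "az": 0}, {"tx": 0.0007, "ty": 0, "tz": 0, "ax": 0, "ay": 0, "az": 0}, {"tx": 0.0007, "ty": 0, "tz": 0, "ax": 0, "ay": 0, "az": 0}]'

```text
time: 15.7
eef_pos: [0.5545, -0.0181, 0.278]
tcp_rot: [0.001, 0.134, 0.991, 0.0]
wrist_force: [-3.9, 0.3, 15.6]
width: 0.0364
grasp_force: 61.5
```

Emit:
arm_command --series '[{"tx": 0, "ty": 0, "tz": 0, "ax": 0, "ay": 0, "az": 0}, {"tx": 0, "ty": 0, "tz": 0, "ax": 0, "ay": 0, "az": 0}, {"tx": 0, "ty": 0, "tz": 0, "ax": 0, "ay": 0, "az": 0}, {"tx": 0, "ty": 0, "tz": 0, "ax": 0, "ay": 0, "az": 0}, {"tx": 0, "ty": 0, "tz": 0, "ax": 0, "ay": 0, "az": 0}]'

```text
time: 16.2
eef_pos: [0.5545, -0.0181, 0.2781]
tcp_rot: [0.001, 0.134, 0.991, 0.0]
wrist_force: [-3.8, 1.1, 15.1]
width: 0.0365
grasp_force: 61.5
```

Emit:
arm_command --series '[{"tx": 0, "ty": 0, "tz": 0, "ax": 0, "ay": 0, "az": 0}, {"tx": 0, "ty": 0, "tz": 0, "ax": 0, "ay": 0, "az": 0}, {"tx": 0, "ty": 0, "tz": 0, "ax": 0, "ay": 0, "az": 0}, {"tx": 0, "ty": 0, "tz": 0, "ax": 0, "ay": 0, "az": 0}, {"tx": 0, "ty": 0, "tz": 0, "ax": 0, "ay": 0, "az": 0}]'

```text
time: 16.7
eef_pos: [0.5545, -0.0181, 0.278]
tcp_rot: [0.001, 0.134, 0.991, 0.0]
wrist_force: [-4.1, 0.6, 14.7]
width: 0.0369
grasp_force: 61.5
```

```bash
python3 d.py .5555 -.018 .123
python3 - <<'E'
from h import *
from station import vision
S=vision.snapshot("scene")
cv2.imwrite("pics/c5.png",cv2.resize(S["frame"][120:340,215:475],None,fx=2.7,fy=2.7,interpolation=cv2.INTER_CUBIC))
E
```

```text
t 16.7 grasp [ 0.5547 -0.018   0.123 ] yaw 164.6 w 0.0369 F [-4.11  0.62 14.71] M [-0.    0.83 -0.02] gf 61.5
shift [-0.001   0.0004  0.    ] turn [0.0005 0.0012 0.    ] q [-0.08  0.63  0.12  1.85 -0.11  0.67  1.4 ]
```

View pics/c5.png

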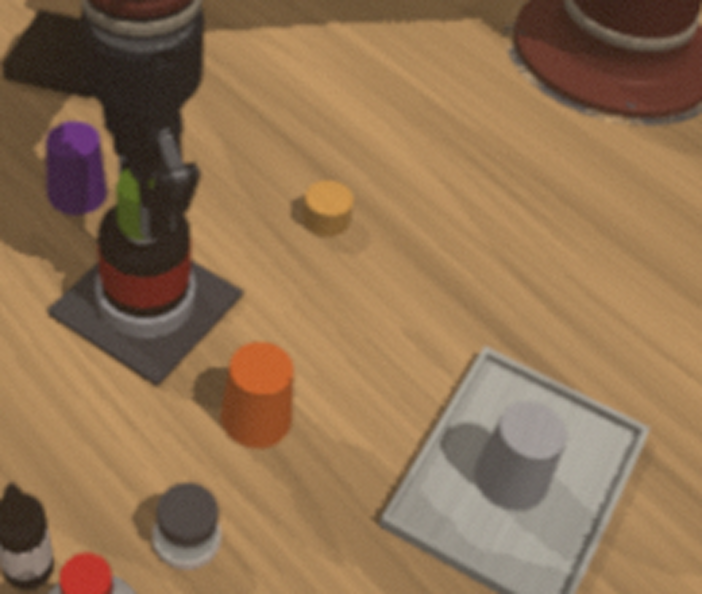

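The cap sits low on the shoulder (~(135,205)) with the gripper on it, and the cup stands in the tray (~(520,455)). The push is steady at about 15 N, so I hand in.

```bash
python3 -c "
from station import bot
print(bot.finish_job())"
```

```text
the job is handed in; nothing more can be done
None
```

I handed the job in at about 17 s: the steel cup stands mouth down in the tray, and the lime-green cap is clicked home on the neck with the gripper still pressing it at about 15 N; no verdict came back.

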